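# Cock, load and fire a sprung clamp on a welding fixture

## Robot

A 7-joint arm with a two-finger parallel gripper is mounted at the origin on the work surface. World frame = base frame: x ahead of the robot, y to its left, z up, the work surface at z = 0. Lengths are in m, angles in rad, forces in N, time in s.
With the tool pointing down it reaches from about 0.35 to 0.9 m from the base axis. Payload 8.1 kg.
Tool frame: the origin (TCP) lies midway between the tips of the shut fingers; the grasp point (between the pads) lies 19 mm behind it; z points along the fingers, x is the direction in which the jaws open and shut, and the axes are right-handed (so a half turn about z gives the same grasp; the last joint's range is limited). The gripper opens to 92 mm and grips with 3 to 60 N. Pads are 19 mm wide; open, the fingers measure 130 mm over their backs; the gripper's body (75 mm by 190 mm) begins 47 mm behind the grasp point.
Start: joints at [-1.444, 0.434, 0.025, 1.573, -0.012, 1.134, -0.075], TCP at [0.142, 0.609, 0.227] pointing down, gripper open.
Joint ranges: [-2.62, 2.62], [-0.44, 2.09], [-1.27, 1.32], [0.08, 2.57], [-1.32, 4.46], [0.12, 2], [-2.74, 2.74]. Speed limits (rad/s): [2.22, 2.22, 3.01, 3.01, 3.14, 3.14, 3.14].

## Interface

Orientations are given as a rotation vector (axis times angle).
In Python, from cell import arm gives the robot as it stands. The module is installed in compiled form; this text tells all that it offers.
- The arm moves only by the tool play_rows, never from a script. Its argument "motion" is a list of rows, each a list of 7 numbers: the gripper's target within -1 to 1 (fully open at 1, half-way at 0, shut at -1), then the shift along the tool's x, y, z in mm, then the turn, a rotation vector about the tool's x, y, z in rad. In form: [[claw, tx, ty, tz, ax, ay, az], ...]. A call has 1 to 10 rows; each row is the pose to reach, as a shift and turn from the pose measured when the call began, along the tool's axes at that moment; what a row does not reach only later rows make up. A row lasts 1/10 s, in which the tool goes at most 50 mm and 8.59 degrees, less where a joint would pass 70% of its speed; a pose out of reach is approached as far as the arm can. A call with a gripper value outside its range is refused whole. The fingers move at their own pace and stop on an object; "force" is the grip in N (left out, the last holds). Time passes only in rows, so rows that repeat a pose let the fingers close. It gives the time, the measured TCP pose, the force and the opening at its end, in the units of the state.
- arm.observe(): the state, without advancing time (a new reading comes with each control period).
- arm.get_image(name): name is "side" or "top" or "wrist"; returns a dict with "img" (420x560x3 uint8, blue, green, red), "depth" (420x560 float32, m along the optical axis (not along the pixel's ray), 0 where there is no reading), "K" (3x3 intrinsics, pixels), "k1" (the pictures are not rectified: a ray, as slopes to the right and down, at radius r is drawn at 1 + k1 r^2 times it, then the intrinsics apply), "rvec" (rotation vector, rad) and "tvec" (3), from world to camera coordinates, as OpenCV has them. Camera axes: x right, y down, z forward; pixel columns grow to the right and rows downward; lengths in m; the calibration is good to about 2 mm. A picture is of the moment at which its call begins.
- arm.sign_off(): hands the job in, once; it reports no verdict.
Trained networks look in a picture, given as the dict that the camera call returned (one of the last four; its "shot" number tells which), for a name from the list of things; names that differ only in an ending like _2 or _b are one class to them, and where a whole thing is asked for, a point or a joint stands for the part that bears it (a point fixed in the world has none). Each returns a list of dicts, best first, with "score" (0 to 1); they miss things now and then, are a little off and sometimes report something else, mostly with a low value. They report only what shows in the picture. A call takes as long as a camera call. They do not tell look-alikes from the thing itself.
- arm.look_for(picture, query): "box" ([left, top, width, height] as shares, 0 to 1, of the picture: columns of its width, rows of its height, round what is visible of it).
The state is a dict: "clock": time; "joints": joint angles; "dq": joint speeds; "joint_efforts": joint torques, N m; "position": TCP position; "ee_rot": TCP orientation; "force": force on the tool from outside, world axes, zero at the start; "ft_torque": the same for the moment, N m; "width": opening from 0.0 (shut) to 1.0 (fully open).
Only numpy, scipy, OpenCV 4.12 (cv2) and the standard library are available. Lean on these libraries where they do the work, as an engineer would, in place of code of your own. Each camera call takes 0.05 s, during which the arm holds its last target. There are 200 camera calls.

## Task

On the blue welding fixture, draw the clamp arm back by its red handle until you feel the sear catch and it stays back by itself, without ramming the rubber buffer behind it. Then set the steel T-piece flat in the nest between the two end lugs, its upright web parallel to the fence, and gently push the orange trigger post so that the arm snaps over on its own spring and clamps the piece square against the fence. Leave the green cup, spray can and hammer where they are.

Things in the scene. Friction and masses are not known exactly. Their poses are not given: they have to be found in the camera images.
- fixture: Blue steel base plate, 250 x 250 x 12 mm, fixed to the table. Origin at table height below the handle of the undrawn arm; x along the fence (away from the robot at yaw 0), y towards the fence, z up. Plate: x and y from -170 to 80 mm. Arm pivot (upright axis) at x -130, y 0. Sear pivot at x -98, y -105; grey buffer housing, top at 62 mm, at x -108, y -71.
- nest (a point): Where the middle of the T-piece's underside belongs: fixture x 0, y 22, 12 mm above the table; axes as the fixture's. The aluminium fence's face is 28 mm away in +y (fence 18 thick, 130 long, top 30 mm above the table). End lugs, top at 22 mm, have inner faces 49 mm away in +x and -x, so the 90 mm piece has 4 mm play at each end.
- clamp_arm (a joint): Angle q (rad) of the level-swinging yellow arm; 0 undrawn, grows as the handle is drawn off the fence: handle at fixture x = -130 + 130 cos q, y = -130 sin q mm. Damped return spring: 5 N at the handle at 0, 10 N at 0.8. Its pin pushes the sear hook aside (up to 3 N more), which snaps in behind it at an unknown 0.54 to 0.96 rad. Clamped on the T-piece: about 0.12.
- handle (a point): On the axis of the red handle, 105 mm above the table: an upright round post, 16 mm in diameter, from 60 to 125 mm above the table, on the arm's tip; it spins freely on its axis. Pin, sear and buffer near it are lower than 81 mm. Below it the steel shoe, 20 mm in diameter, presses the T-piece's plate edge.
- trigger: Orange upright post, 14 mm in diameter, 66 to 115 mm above the table, on the sear lever's tail 60 mm from its pivot. Origin on its axis at table height. Push it level along its own y axis (as it stands at rest; -0.75 rad of yaw in the fixture), towards the arm. It springs back. Tripping the cocked arm takes 3 to 10 N and 5 to 10 mm; the stop is at 24 mm. Never more than 20 N.
- buffer: Black rubber buffer nose, 13 mm round, 55 mm above the table, behind the drawn arm; origin at the centre of its face. The arm meets it some 0.03 rad beyond the sear's catch. It yields along its own -y, 9 N/mm, felt at the handle as about 2.2 N more per mm; pressing it with over 20 N (10 N extra at the handle) is too much.
- tee_center (a point): Loose steel T-piece, about 0.54 kg: base plate 90 x 56 x 8 mm, along its middle an upright web 80 long, 8 thick, 45 high (53 mm tall in all). Point at its centre, 26.5 mm above its underside; x along the web, z up. Lies flat on the table left or right of the fixture. Take it by the web from above.
- green_cup: Bystander: small green plastic cup, 60 mm across, 40 mm tall, on the other side of the fixture from the T-piece; origin at the centre of its underside.
- spray_can: Bystander: spray can, 54 mm across, 160 mm tall, to the far right of the fixture; origin at the centre of its underside.
- hammer: Bystander: hammer, 260 mm long, lying to the far left of the fixture; its x along the handle.
Things that resemble listed ones, but are neither listed nor needed, are in the scene too. What is meant by the part that bears tee_center is not yellow, and is the smaller of those in its own colour.

How it is judged:
On the way, in this order (a step that is already met when the one before it is completed fails the run):
1. The clamp arm is drawn back and held by its sear, with the robot off the fixture (value of joint clamp_arm above 0.5 rad and velocity of joint clamp_arm between -0.1 and 0.1 rad/s and contact force between fixture and the fingers below 0.3 N and contact force between fixture and the arm below 0.3 N), for 0.3 s.
2. The T-piece stands flat in the nest between the lugs, let go, with the arm still cocked (value of joint clamp_arm above 0.5 rad and x of tee_center in the frame of fixture between -0.008 and 0.008 m and y of tee_center in the frame of fixture above -0.015 m and height (world z) of tee_center below 0.0405 m and angle between tee_center's own z axis and vertical below 0.05 rad and angle between the x axis of tee_center and the x axis of fixture, either way round below 0.2 rad and contact force between the fingers and anything else below 0.3 N), for 0.2 s.
3. The sear is tripped and the arm snaps over on its own spring (velocity of joint clamp_arm below -1.5 rad/s and value of joint clamp_arm below 0.5 rad), for 0.01 s.
At the end, for the whole second after the job is handed in: The T-piece stands flat in the nest, within 8 mm of its middle, within 2.5 mm of the fence and square to it within 0.05 rad, and the released clamp arm rests on it (0.08 to 0.16 rad) (value of joint clamp_arm between 0.08 and 0.16 rad and x of tee_center in the frame of fixture between -0.008 and 0.008 m and y of tee_center in the frame of fixture between 0.0195 and 0.0245 m and height (world z) of tee_center below 0.0405 m and angle between tee_center's own z axis and vertical below 0.05 rad and angle between the x axis of tee_center and the x axis of fixture, either way round below 0.05 rad); the robot touches nothing.
It fails at once if The rubber buffer is pressed with more than 20 N (contact force between buffer and anything else above 20 N).
It fails at once if The trigger is pressed with more than 20 N (contact force between trigger and the fingers above 20 N or contact force between trigger and the arm above 20 N).
It fails at once if The T-piece is tipped over (angle between tee_center's own z axis and vertical above 0.6 rad).
It fails at once if The cup, spray can or hammer is moved more than 30 mm or upset (distance of any of green_cup, spray_can, hammer from where it was at the start of the episode above 0.03 m or angle between any of green_cup, spray_can's own z axis and vertical above 0.5 rad).
It also fails if it takes over 72 s, if anything falls off the work surface, if the arm or the gripper's body presses on something with over 40 N, if the wrist force passes 120 N, or if a joint passes its speed limit or range.

## Working session

There is one attempt and no reset: what is moved stays moved. The work goes in short steps, Python scripts to look and compute and a tool call to move; the robot and the scene stay as the last step left them, time stands still between calls to the robot, and variables do not carry over. Pictures are saved under pics/ and viewed, on a budget of 10 in all, crops included, one or two more only if the job needs it, and the job is handed in when it is done.

Besides the shell and the picture viewer there is one more tool, called after "Request:" as name(argument=value, ...), one argument or row to a line, values as JSON. play_rows: Moves the arm, as the interface text tells. Its arguments: {"type":"object","properties":{"motion":{"type":"array"},"force":{"type":"number"}},"required":["motion"]}

```bash
mkdir -p pics; cat > h.py <<'E'
import numpy as np, cv2
from scipy.spatial.transform import Rotation as R
from cell import arm
def world(p):
    """per-pixel world xyz"""
    K=p["K"];h,w=p["depth"].shape
    u,v=np.meshgrid(np.arange(w),np.arange(h))
    x=(u-K[0,2])/K[0,0];y=(v-K[1,2])/K[1,1];a,b=x.copy(),y.copy()
    for _ in range(8):
        s=1+p["k1"]*(a*a+b*b);a,b=x/s,y/s
    d=p["depth"];c=np.stack([a*d,b*d,d],-1)
    W=(c-np.array(p["tvec"]).ravel())@cv2.Rodrigues(np.array(p["rvec"],float))[0]
    W[d<=0]=np.nan
    return W
def proj(p,X):
    return cv2.projectPoints(np.array(X,float).reshape(-1,3),np.array(p["rvec"],float),np.array(p["tvec"],float),np.array(p["K"]),np.array([p["k1"],0,0,0,0]))[0].reshape(-1,2)
E
python3 - <<'E'
from h import *
s=arm.observe();print({k:np.round(v,3) for k,v in s.items()})
for n in("top","side"):
    p=arm.get_image(n);cv2.imwrite(f"pics/{n}0.png",p["img"]);W=world(p)
    np.savez(f"{n}0.npz",W=W,**{k:p[k] for k in("img","depth","K","k1","rvec","tvec")})
    for q in("fixture","handle","clamp_arm","trigger","buffer","tee_center","green_cup","spray_can","hammer"):
        for r in arm.look_for(p,q)[:3]:
            b=np.array(r["box"])*[560,420,560,420]
            x,y=int(b[0]+b[2]/2),int(b[1]+b[3]/2)
            print(n,q,round(r["score"],2),b.astype(int),np.round(W[min(y,419),min(x,559)],3))
E
```

```text
{'clock': np.float64(0.0), 'joints': array([-1.444,  0.435,  0.025,  1.574, -0.012,  1.134, -0.075]), 'dq': array([ 0.   ,  0.   ,  0.001, -0.   ,  0.001,  0.003,  0.   ]), 'joint_efforts': array([-1.0000e-03, -6.6788e+01,  9.8400e-01, -3.1445e+01, -6.1000e-02,
        4.3000e-02,  0.0000e+00]), 'position': array([0.142, 0.608, 0.226]), 'ee_rot': array([ 2.461e+00,  1.951e+00, -2.000e-03]), 'force': array([-0.148, -0.954,  0.45 ]), 'ft_torque': array([-0.039, -0.029, -0.039]), 'width': np.float64(0.999)}
top fixture 0.79 [238 141  76  84] [0.569 0.024 0.014]
top handle 0.75 [257 163  12  53] [0.547 0.065 0.038]
top clamp_arm 0.58 [256 158  16  56] [0.557 0.061 0.056]
top trigger 0.66 [283 168  19  45] [ 0.549 -0.029  0.013]
top buffer 0.5 [369 141  29  25] [ 0.634 -0.292  0.151]
top tee_center 0.91 [181 192  28  31] [0.495 0.279 0.019]
top tee_center 0.66 [207 240  27  39] [0.332 0.197 0.052]
top tee_center 0.57 [137 212  26  35] [0.43  0.415 0.032]
top green_cup 0.55 [369 208  17  17] [ 0.461 -0.297  0.009]
top hammer 0.97 [131 141  84  26] [ 0.674  0.356 -0.005]
top hammer 0.27 [237 142  80  79] [0.575 0.021 0.014]
side fixture 0.9 [240 179 141 103] [ 0.536 -0.045  0.078]
side handle 0.69 [261 175  60  54] [0.575 0.116 0.025]
side clamp_arm 0.96 [264 175  56  51] [0.576 0.112 0.031]
side trigger 0.84 [275 209  45  30] [0.557 0.046 0.013]
side tee_center 0.79 [166 190  51  45] [0.332 0.197 0.024]
side tee_center 0.78 [217 165  37  20] [0.492 0.281 0.025]
side tee_center 0.74 [184 144  31  29] [0.437 0.419 0.013]
side green_cup 0.68 [320 322  30  29] [ 0.467 -0.274  0.005]
side spray_can 0.94 [400 260  41  64] [ 0.623 -0.325  0.114]
side hammer 0.57 [247 124  47  54] [0.639 0.358 0.012]
```

```bash
python3 - <<'E'
import cv2,numpy as np
t=cv2.imread("pics/top0.png");s=cv2.imread("pics/side0.png")
a=cv2.resize(t[120:290,110:420],(800,439),interpolation=cv2.INTER_CUBIC)
b=cv2.resize(s[100:380,140:470],(700,594),interpolation=cv2.INTER_CUBIC)
cv2.imwrite("pics/t1.png",a);cv2.imwrite("pics/s1.png",b)
E
```

```text
(no output)
```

View pics/t1.png

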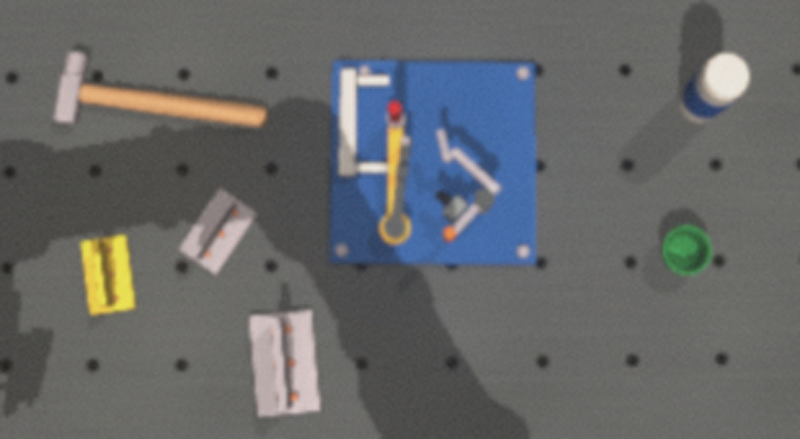

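View pics/s1.png

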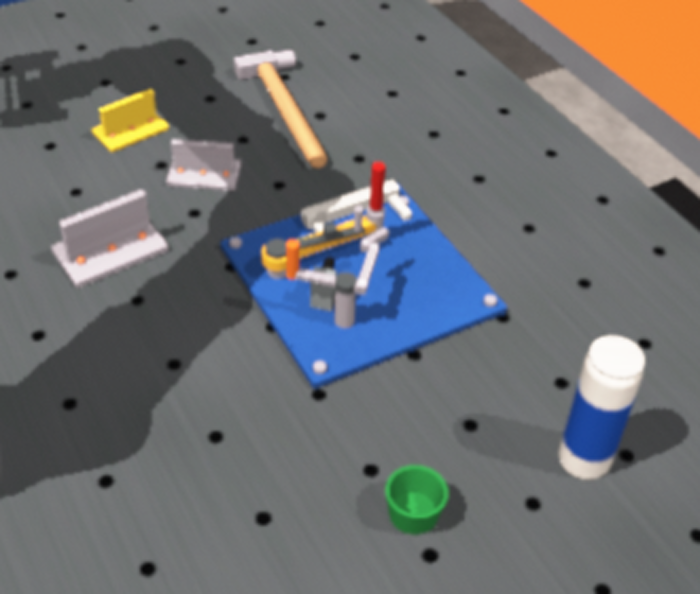

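The pictures show the fixture at about yaw 0, with the red handle at top-crop (395,108) and the trigger at (449,233). The smaller grey T is at (217,232); the larger grey and the yellow ones are decoys. Next I fit the poses.

```bash
cat >> h.py <<'E'
def plane(p,uv,z):
    uv=np.array(uv,np.float64).reshape(-1,1,2)
    n=cv2.undistortPoints(uv,np.array(p["K"]),np.array([p["k1"],0,0,0,0],float)).reshape(-1,2)
    Rm=cv2.Rodrigues(np.array(p["rvec"],float))[0];t=np.array(p["tvec"],float).ravel()
    d=np.c_[n,np.ones(len(n))]@Rm;c=-Rm.T@t
    return c+d*((z-c[2])/d[:,2])[:,None]
def blob(p,lo,hi,roi=None,k=0):
    """largest colour blob (hsv range) -> contour"""
    hsv=cv2.cvtColor(p["img"],cv2.COLOR_BGR2HSV);m=cv2.inRange(hsv,np.array(lo),np.array(hi))
    if roi is not None:
        z=np.zeros_like(m);x0,y0,x1,y1=roi;z[y0:y1,x0:x1]=255;m&=z
    if k: m=cv2.morphologyEx(m,cv2.MORPH_CLOSE,np.ones((k,k)))
    c=cv2.findContours(m,cv2.RETR_EXTERNAL,cv2.CHAIN_APPROX_NONE)[0]
    return max(c,key=cv2.contourArea).reshape(-1,2) if c else None
def rect(p,c,z):
    X=plane(p,cv2.convexHull(c.astype(np.int32)).reshape(-1,2),z)[:,:2]
    (cx,cy),(a,b),th=cv2.minAreaRect((X*1000).astype(np.float32))
    return np.round([cx,cy,a,b,th],1)
E
python3 - <<'E'
from h import *
t=dict(np.load("top0.npz"));s=dict(np.load("side0.npz"))
for p,n,roi in((t,"top",(225,130,325,235)),(s,"side",(230,160,390,290))):
    print(n,"plate",rect(p,blob(p,(100,100,40),(130,255,255),roi,9),.012))
    for nm,lo,hi,z in(("red",(170,120,60),(180,255,255),.125),("orange",(5,130,120),(16,255,255),.115)):
        c=blob(p,lo,hi,roi)
        if c is not None:
            m=c.mean(0);print(nm,m,len(c),c.min(0),c.max(0),"top->",plane(p,[m],z)[0].round(3))
# tee from depth heights top
W=t["W"];
for nm,(x0,y0,x1,y1) in(("tee",(172,186,216,228)),("big",(200,236,240,284))):
    w=W[y0:y1,x0:x1].reshape(-1,3);
    for lo,hi in((.005,.02),(.03,.08)):
        q=w[(w[:,2]>lo)&(w[:,2]<hi)]
        r=cv2.minAreaRect((q[:,:2]*1000).astype(np.float32));print(nm,lo,len(q),np.round(r[0],0),np.round(r[1],0),round(r[2],1),np.percentile(q[:,2],95).round(3))
p=arm.get_image("wrist");print(p["K"][0,0],p["tvec"],p["rvec"]);Rm=cv2.Rodrigues(np.array(p["rvec"],float))[0]
s0=arm.observe();T=R.from_rotvec(s0["ee_rot"]).as_matrix();c=-Rm.T@np.array(p["tvec"])
print("cam in tool",T.T@(c-s0["position"]),"\nview dir in tool",T.T@Rm.T[:,2],"\ntoolR",T.round(3))
E
```

```text
top plate [575.   18.4 253.1 251.9  89.3]
red [262.57142857 162.        ] 14 [261 159] [265 165] top-> [0.619 0.064 0.125]
orange [283.88888889 210.22222222] 9 [283 208] [285 212] top-> [0.476 0.002 0.115]
side plate [572.3  16.6 259.4 256.   88.7]
red [315. 198.] 1 [315 198] [315 198] top-> [0.575 0.003 0.125]
orange [277.45  221.075] 40 [274 213] [281 230] top-> [ 0.467 -0.016  0.115]
tee 0.005 474 [502. 286.] [138. 131.] 89.5 0.015
tee 0.03 105 [493. 284.] [10. 80.] 55.6 0.058
big 0.005 824 [334. 204.] [123. 147.] 89.7 0.018
big 0.03 174 [331. 202.] [106.  12.] 5.0 0.077
349.01645157825584 [-0.62539891 -0.03424013  0.3888063 ] [-2.28636364 -1.81418275 -0.24889976]
cam in tool [ 8.41998600e-05 -7.18479580e-02 -1.57386668e-01] 
view dir in tool [7.73258775e-04 2.68504334e-01 9.63278166e-01] 
toolR [[ 0.228  0.974  0.   ]
 [ 0.974 -0.228  0.   ]
 [ 0.     0.    -1.   ]]
```

```bash
cat >> h.py <<'E'
def go(pos,yaw):
    """print shift mm/turn to bring TCP to pos, tool x at yaw (deg), pointing down"""
    s=arm.observe();A=R.from_rotvec(s["ee_rot"])
    d=A.inv().apply(np.array(pos)-s["position"])*1000
    best=min((( A.inv()*R.from_matrix(np.array([[np.cos(y),np.sin(y),0],[np.sin(y),-np.cos(y),0],[0,0,-1]]).T)).as_rotvec() for y in np.radians([yaw,yaw+180])),key=np.linalg.norm)
    print("move",d.round(1),best.round(4),"from",s["position"].round(4),"t",s["clock"].round(2),"F",s["force"].round(2),"w",round(float(s["width"]),3))
E
```

Request:
play_rows(
  motion=[
    [1, -468, 539, -23, 0, 0, 0.27],
    [1, -468, 539, -23, 0, 0, 0.27],
    [1, -468, 539, -23, 0, 0, 0.27],
    [1, -468, 539, -23, 0, 0, 0.27],
    [1, -468, 539, -23, 0, 0, 0.27],
    [1, -468, 539, -23, 0, 0, 0.27],
    [1, -468, 539, -23, 0, 0, 0.27],
    [1, -468, 539, -23, 0, 0, 0.27],
    [1, -468, 539, -23, 0, 0, 0.27],
    [1, -468, 539, -23, 0, 0, 0.27],
  ],
)

```text
clock: 2.05
position: [0.4361, 0.2018, 0.2433]
ee_rot: [-2.701, -1.603, -0.002]
force: [1.8, 0.6, -0.6]
width: 0.999
```

```bash
python3 -c "
from h import *
go([.56,.03,.25],61.4)"
```

```text
Traceback (most recent call last):
  File "h.py", line 40, in go
    print("move",d.round(1),best.round(4),"from",s["position"].round(4),"t",s["clock"].round(2),"F",s["force"].round(2),"w",round(float(s["width"]),3))
                                                                            ^^^^^^^^^^^^^^^^
AttributeError: 'float' object has no attribute 'round'
```

```bash
sed -i 's/s\["clock"\].round(2)/s["clock"]/; s/"from",s\["position"\].round(4)/"from",np.round(s["position"],4)/; s/s\["force"\].round(2)/np.round(s["force"],2)/' h.py; python3 -c "
from h import *
go([.56,.03,.25],61.4)"
```

```text
move [-91.4 191.1  -6.7] [ 0.0003 -0.0011 -0.0005] from [0.4361 0.2018 0.2433] t 2.05 F [ 1.79  0.56 -0.58] w 0.999
```

Request:
play_rows(
  motion=[
    [1, -91, 191, -7, 0, 0, 0],
    [1, -91, 191, -7, 0, 0, 0],
    [1, -91, 191, -7, 0, 0, 0],
    [1, -91, 191, -7, 0, 0, 0],
    [1, -91, 191, -7, 0, 0, 0],
    [1, -91, 191, -7, 0, 0, 0],
  ],
)

```text
clock: 2.65
position: [0.5611, 0.0277, 0.2503]
ee_rot: [2.705, 1.596, 0.001]
force: [-0.8, 0.1, -0.0]
width: 1.002
```

```bash
python3 - <<'E'
from h import *
p=arm.get_image("wrist");W=world(p);np.savez("w1.npz",W=W,**{k:p[k] for k in("img","depth","K","k1","rvec","tvec")})
cv2.imwrite("pics/w1.png",cv2.resize(p["img"],(800,600),interpolation=cv2.INTER_CUBIC))
for q in("fixture","handle","clamp_arm","trigger","buffer","tee_center"):
    for r in arm.look_for(p,q)[:2]: print(q,round(r["score"],2),(np.array(r["box"])*[560,420,560,420]).astype(int))
print("plate",rect(p,blob(p,(100,100,40),(130,255,255),None,15),.012))
for nm,lo,hi in(("red",(170,120,60),(180,255,255)),("orange",(5,130,120),(16,255,255))):
    c=blob(p,lo,hi); 
    if c is None: continue
    m=np.zeros(p["img"].shape[:2],np.uint8);cv2.drawContours(m,[c],-1,255,-1);w=W[m>0]
    h=w[w[:,2]>np.nanmax(w[:,2])-.006]
    print(nm,c.min(0),c.max(0),"top",np.nanmedian(h,0).round(4),np.nanmax(w[:,2]).round(3),len(h))
E
```

```text
fixture 0.76 [125  28 292 252]
handle 0.56 [260  78  95 165]
clamp_arm 0.81 [257  78  98 164]
trigger 0.89 [186 112  99 115]
buffer 0.84 [229 153  23  13]
tee_center 0.97 [426   0  64  46]
plate [574.8  10.6 269.7 249.4  88.9]
red [328 209] [354 243] top [0.6198 0.0646 0.1239] 0.126 216
orange [193 115] [214 130] top [0.4787 0.0039 0.1142] 0.117 210
```

View pics/w1.png

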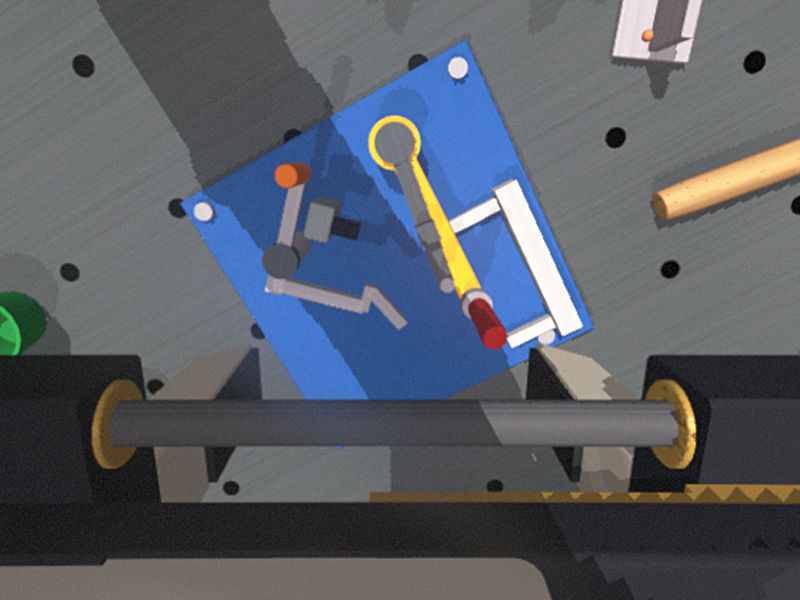

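```bash
python3 - <<'E'
from h import *
p=dict(np.load("w1.npz"));W=p["W"]
P=plane(p,np.array([[466,40],[183,203],[593,326]])*.7,.012)[:,:2];print(P.round(4))
F=np.array([[-.17,.08],[-.17,-.17],[.08,.08]])
a,b=P-P.mean(0),F-F.mean(0);H=b.T@a;yaw=np.arctan2(H[0,1]-H[1,0],H[0,0]+H[1,1])
c,s=np.cos(yaw),np.sin(yaw);Rm=np.array([[c,-s],[s,c]]);o=P.mean(0)-Rm@F.mean(0)
print("yaw",yaw,"origin",o,"resid",(P-(F@Rm.T+o)).round(4))
piv=plane(p,[np.array([394,142])*.7],.075)[0];print("pivot z.075",piv, W[int(142*.7),int(394*.7)])
f=lambda X:(Rm.T@(np.array(X)[:2]-o)*1000).round(1)
print("pivot fx",f(W[99,276]),"handle",f([.6198,.0646]),"trig",f([.4787,.0039]))
for u,v in((343,229),(352,231),(358,232),(345,220),(360,222),(338,238),(357,240)):
    w=W[int(v*.7),int(u*.7)];print("buf",u,v,w.round(3),f(w))
for u,v in((448,285),(430,240),(400,325),(372,290),(366,305)):
    w=W[int(v*.7),int(u*.7)];print("pin/sear",u,v,w.round(3),f(w))
g=plane(p,[np.array([360,230])*.7],.055)[0];print("face",f(g))
E
```

```text
[[ 0.4543  0.1468]
 [ 0.4511 -0.0988]
 [ 0.7003  0.1426]]
yaw -0.015582494691850675 origin [0.621981   0.06553365] resid [[ 0.0011 -0.0013]
 [ 0.0018  0.003 ]
 [-0.0029 -0.0017]]
pivot z.075 [0.49181635 0.06694748 0.075     ] [0.49064876 0.06676224 0.05035906]
pivot fx [-1.309e+02  1.000e-01] handle [-2.2 -1. ] trig [-142.3  -63.9]
buf 343 229 [0.525 0.008 0.06 ] [-96.2 -59. ]
buf 352 231 [0.529 0.013 0.059] [-92.4 -54.4]
buf 358 232 [0.531 0.016 0.06 ] [-89.8 -51.1]
buf 345 220 [0.52  0.012 0.058] [-100.8  -55.4]
buf 360 222 [0.526 0.019 0.054] [-94.9 -47.6]
buf 338 238 [ 0.532 -0.007  0.011] [-88.5 -74. ]
buf 357 240 [0.541 0.005 0.012] [-79.6 -61.9]
pin/sear 448 285 [0.59  0.054 0.079] [-31.4 -12.1]
pin/sear 430 240 [0.561 0.058 0.061] [-60.7  -8.9]
pin/sear 400 325 [0.601 0.012 0.075] [-19.9 -54.3]
pin/sear 372 290 [0.57  0.006 0.075] [-51.2 -60.2]
pin/sear 366 305 [ 0.577 -0.002  0.076] [-44.3 -68.4]
face [-89.2 -49.6]
```

```bash
python3 -c "
from h import *
go([.620,.0647,.15],61.4);go([.620,.0647,.087],61.4)"
```

```text
move [ 57.5  37.4 100.4] [-0.0001 -0.0016  0.0017] from [0.5596 0.0319 0.2503] t 3.0 F [-0.28 -0.22 -0.84] w 1.001
move [ 57.4  37.4 163.4] [-0.0001 -0.0016  0.0017] from [0.5596 0.0319 0.2503] t 3.0 F [-0.28 -0.22 -0.84] w 1.001
```

Request:
play_rows(
  motion=[
    [1, 57, 37, 60, 0, 0, 0],
    [1, 57, 37, 90, 0, 0, 0],
    [1, 57, 37, 120, 0, 0, 0],
    [1, 57, 37, 140, 0, 0, 0],
    [1, 57, 37, 155, 0, 0, 0],
    [1, 57, 37, 163, 0, 0, 0],
    [1, 57, 37, 163, 0, 0, 0],
    [-1, 57, 37, 163, 0, 0, 0],
    [-1, 57, 37, 163, 0, 0, 0],
    [-1, 57, 37, 163, 0, 0, 0],
  ],
  force=30,
)

```text
clock: 4.0
position: [0.6201, 0.0646, 0.0885]
ee_rot: [-2.7, -1.606, -0.005]
force: [-0.6, -0.3, 0.6]
width: 0.784
```

Request:
play_rows(
  motion=[
    [-1, 0, 0, 0, 0, 0, 0],
    [-1, 0, 0, 0, 0, 0, 0],
    [-1, 0, 0, 0, 0, 0, 0],
  ],
)

```text
clock: 4.3
position: [0.6202, 0.0647, 0.0887]
ee_rot: [-2.7, -1.606, -0.005]
force: [0.5, -0.3, -1.1]
width: 0.529
```

```bash
cat >> h.py <<'E'
def arc(*qs,yaw=-.0155):
    """tool-frame shifts for handle arc from current grip; q0 from measured position about the pivot"""
    s=arm.observe();A=R.from_rotvec(s["ee_rot"]);P=np.array([.4905,.0665]);d=s["position"][:2]-P
    q0=yaw-np.arctan2(d[1],d[0]);r=np.hypot(*d)
    t=np.array([-np.sin(q0-yaw),-np.cos(q0-yaw),0])
    print("q0",round(q0,4),"r",round(r,4),"z",round(s["position"][2],4),"t",s["clock"],"F",np.round(s["force"],2),"Ft(back)",round(float(-t@s["force"]),2),"w",round(float(s["width"]),3))
    for q in qs:
        X=np.r_[P+r*np.array([np.cos(q-yaw),-np.sin(q-yaw)]),s["position"][2]]
        print(q,(A.inv().apply(X-s["position"])*1000).round(1))
E
python3 -c "
from h import *
arc(.07,.14,.21,.28,.35,.42,.48,.54,.58)"
```

```text
q0 -0.0014 r 0.1297 z 0.0887 t 4.3 F [ 0.46 -0.34 -1.12] Ft(back) -0.34 w 0.529
0.07 [-8.3  4.  -0. ]
0.14 [-16.8   7.3  -0. ]
0.21 [-25.4  10.1  -0.1]
0.28 [-34.3  12.2  -0.1]
0.35 [-43.2  13.7  -0.1]
0.42 [-52.2  14.6  -0.1]
0.48 [-60.   14.9  -0.2]
0.54 [-67.8  14.6  -0.2]
0.58 [-73.   14.2  -0.2]
```

Request:
play_rows(
  motion=[
    [-1, 0, 0, 0, 0, 0, 0],
    [-1, 0, 0, 0, 0, 0, 0],
    [-1, 0, 0, 0, 0, 0, 0],
    [-1, 0, 0, 0, 0, 0, 0],
    [-1, 0, 0, 0, 0, 0, 0],
    [-1, 0, 0, 0, 0, 0, 0],
    [-1, 0, 0, 0, 0, 0, 0],
  ],
)

```text
clock: 5.0
position: [0.6203, 0.0651, 0.0887]
ee_rot: [-2.699, -1.606, -0.006]
force: [2.1, 2.1, -1.4]
width: 0.17
```

```bash
python3 -c "
from h import *
arc(.07,.14,.21,.28,.35,.42,.48,.54,.58)"
```

```text
q0 -0.0049 r 0.1298 z 0.0887 t 5.0 F [ 2.14  2.14 -1.37] Ft(back) 2.16 w 0.17
0.07 [-8.8  4.2 -0. ]
0.14 [-17.2   7.6  -0. ]
0.21 [-25.9  10.3  -0.1]
0.28 [-34.7  12.4  -0.1]
0.35 [-43.7  13.9  -0.1]
0.42 [-52.7  14.8  -0.2]
0.48 [-60.5  15.1  -0.2]
0.54 [-68.3  14.8  -0.2]
0.58 [-73.5  14.4  -0.2]
```

Gripped: width 0.17 is about 16 mm. I'll draw to q ≈ 0.54.

Request:
play_rows(
  motion=[
    [-1, -4, 2, 0, 0, 0, 0],
    [-1, -9, 4, 0, 0, 0, 0],
    [-1, -17, 7.6, 0, 0, 0, 0],
    [-1, -26, 10.3, 0, 0, 0, 0],
    [-1, -34.7, 12.4, 0, 0, 0, 0],
    [-1, -43.7, 13.9, 0, 0, 0, 0],
    [-1, -52.7, 14.8, 0, 0, 0, 0],
    [-1, -60.5, 15.1, 0, 0, 0, 0],
    [-1, -67, 14.8, 0, 0, 0, 0],
    [-1, -67, 14.8, 0, 0, 0, 0],
  ],
)

```text
clock: 6.0
position: [0.602, 0.0007, 0.0887]
ee_rot: [-2.697, -1.607, -0.01]
force: [4.2, 6.8, -2.7]
width: 0.166
```

```bash
python3 -c "
from h import *
arc(.54,.555,.57,.585,.6,.615,.63)"
```

```text
q0 0.5176 r 0.1295 z 0.0887 t 6.0 F [ 4.2   6.78 -2.71] Ft(back) 7.98 w 0.166
0.54 [-2.9 -0.1 -0. ]
0.555 [-4.8 -0.3 -0. ]
0.57 [-6.8 -0.4 -0. ]
0.585 [-8.7 -0.6 -0.1]
0.6 [-10.6  -0.8  -0.1]
0.615 [-12.6  -1.1  -0.1]
0.63 [-14.5  -1.4  -0.1]
```

Request:
play_rows(
  motion=[
    [-1, -3, -0.1, 0, 0, 0, 0],
    [-1, -6, -0.3, 0, 0, 0, 0],
    [-1, -6, -0.3, 0, 0, 0, 0],
  ],
)

```text
clock: 6.3
position: [0.6, -0.0025, 0.0888]
ee_rot: [-2.695, -1.609, -0.014]
force: [5.6, 7.2, -4.3]
width: 0.168
```

Request:
play_rows(
  motion=[
    [-1, -2.5, -0.2, 0, 0, 0, 0],
    [-1, -5, -0.5, 0, 0, 0, 0],
    [-1, -5, -0.5, 0, 0, 0, 0],
  ],
)

```text
clock: 6.6
position: [0.5986, -0.0047, 0.0888]
ee_rot: [-2.694, -1.612, -0.019]
force: [6.3, 6.4, -6.2]
width: 0.164
```

```bash
python3 -c "
from h import *
arc(.6,.615,.63,.645,.66,.68)"
```

```text
q0 0.5671 r 0.1294 z 0.0888 t 6.6 F [ 6.32  6.41 -6.23] Ft(back) 8.83 w 0.164
0.6 [-4.2 -0.5 -0.1]
0.615 [-6.2 -0.7 -0.1]
0.63 [-8.1 -1.  -0.1]
0.645 [-10.   -1.3  -0.1]
0.66 [-11.9  -1.6  -0.1]
0.68 [-14.4  -2.1  -0.2]
```

```bash
cat >> h.py <<'E'
    T=A.as_matrix();y=np.radians(61.4);y=np.arctan2(T[1,0],T[0,0])
    D=R.from_matrix(np.array([[np.cos(y),np.sin(y),0],[np.sin(y),-np.cos(y),0],[0,0,-1]]).T)
    print("level turn",(A.inv()*D).as_rotvec().round(4))
E
python3 -c "
from h import *
arc()"
```

```text
q0 0.5671 r 0.1294 z 0.0888 t 6.6 F [ 6.32  6.41 -6.23] Ft(back) 8.83 w 0.164
level turn [ 0.0041 -0.0116 -0.    ]
```

Request:
play_rows(
  motion=[
    [-1, -3, -0.3, 0, 0, 0, 0],
    [-1, -6, -0.7, 0, 0, 0, 0],
    [-1, -6, -0.7, 0, 0, 0, 0],
  ],
)

```text
clock: 6.9
position: [0.5963, -0.0081, 0.0888]
ee_rot: [-2.692, -1.614, -0.023]
force: [5.1, 7.4, -5.6]
width: 0.168
```

```bash
python3 -c "
from h import *
arc(.6,.63,.65,.67,.69)"
```

```text
q0 0.5986 r 0.1294 z 0.0888 t 6.9 F [ 5.12  7.42 -5.59] Ft(back) 9.01 w 0.168
0.6 [-0.2 -0.  -0. ]
0.63 [-4.  -0.6 -0.1]
0.65 [-6.6 -1.  -0.1]
0.67 [-9.1 -1.5 -0.1]
0.69 [-11.7  -2.   -0.2]
level turn [ 0.0052 -0.0138 -0.    ]
```

Request:
play_rows(
  motion=[
    [-1, -3, -0.5, 0.5, 0.005, -0.014, 0],
    [-1, -6, -0.9, 0.5, 0.005, -0.014, 0],
    [-1, -6, -0.9, 0.5, 0.005, -0.014, 0],
  ],
)

```text
clock: 7.2
position: [0.594, -0.0112, 0.0887]
ee_rot: [2.693, 1.617, 0.005]
force: [3.0, 5.7, 0.0]
width: 0.168
```

```bash
python3 -c "
from h import *
arc(.6,.63,.65,.67,.69)"
```

```text
q0 0.6284 r 0.1294 z 0.0887 t 7.2 F [2.97 5.73 0.  ] Ft(back) 6.37 w 0.168
0.6 [3.6 0.5 0. ]
0.63 [-0.2 -0.  -0. ]
0.65 [-2.8 -0.5 -0. ]
0.67 [-5.3 -0.9 -0. ]
0.69 [-7.8 -1.5 -0. ]
level turn [ 0.0016 -0.0026 -0.    ]
```

Request:
play_rows(
  motion=[
    [-1, -1, -0.2, 0, 0, 0, 0],
    [-1, -1, -0.2, 0, 0, 0, 0],
  ],
)

```text
clock: 7.4
position: [0.5942, -0.011, 0.0887]
ee_rot: [-2.692, -1.619, -0.008]
force: [4.2, 3.9, -3.8]
width: 0.166
```

```bash
python3 - <<'E'
from h import *
arc(.63,.65,.67,.69)
p=arm.get_image("wrist");cv2.imwrite("pics/w2.png",cv2.resize(p["img"],(800,600),interpolation=cv2.INTER_CUBIC)[0:450])
arc()
E
```

```text
q0 0.6261 r 0.1294 z 0.0887 t 7.4 F [ 4.2   3.94 -3.85] Ft(back) 5.67 w 0.166
0.63 [-0.5 -0.1 -0. ]
0.65 [-3.1 -0.5 -0. ]
0.67 [-5.6 -1.  -0. ]
0.69 [-8.1 -1.5 -0. ]
level turn [ 0.0025 -0.0041 -0.    ]
q0 0.6257 r 0.1294 z 0.0887 t 7.45 F [ 4.21  4.45 -3.83] Ft(back) 6.08 w 0.169
level turn [ 0.0025 -0.0042 -0.    ]
```

View pics/w2.png

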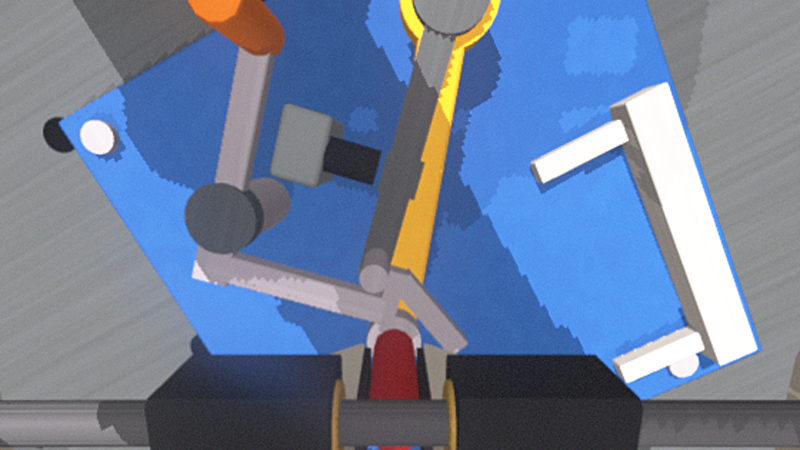

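The picture shows the pin at (375,275) behind the hook's tooth at (395,270), and the arm nearly at the buffer nose (378,165). The force has dropped too, so the sear has caught. I'll ease off and watch the force.

Request:
play_rows(
  motion=[
    [-1, 1.5, 0.2, 0, 0, 0, 0],
    [-1, 3, 0.4, 0, 0.002, -0.004, 0],
    [-1, 3, 0.4, 0, 0.002, -0.004, 0],
    [-1, 3, 0.4, 0, 0.002, -0.004, 0],
  ],
)

```text
clock: 7.85
position: [0.5948, -0.0101, 0.0886]
ee_rot: [2.693, 1.616, -0.004]
force: [-3.3, -3.6, 3.2]
width: 0.17
```

```bash
python3 - <<'E'
from h import *
arc(.6,.61,.63)
E
```

```text
q0 0.6179 r 0.1294 z 0.0886 t 7.85 F [-3.35 -3.55  3.22] Ft(back) -4.84 w 0.17
0.6 [ 2.3  0.3 -0. ]
0.61 [ 1.   0.1 -0. ]
0.63 [-1.5 -0.2  0. ]
level turn [-0.0008  0.0022 -0.    ]
```

Request:
play_rows(
  motion=[
    [-0.1, -1, 0, 0, 0, 0, 0],
    [-0.1, -1, 0, 0, 0, 0, 0],
    [-0.1, -1, 0, 0, 0, 0, 0],
    [-0.1, -1, 0, 0, 0, 0, 0],
    [-0.1, -1, 0, 0, 0, 0, 0],
    [-0.1, -1, 0, -20, 0, 0, 0],
    [-0.1, -1, 0, -60, 0, 0, 0],
    [1, -1, 0, -100, 0, 0, 0],
    [1, -1, 0, -130, 0, 0, 0],
    [1, -1, 0, -130, 0, 0, 0],
  ],
)

```text
clock: 8.85
position: [0.5971, -0.011, 0.2232]
ee_rot: [2.691, 1.615, 0.007]
force: [0.3, -0.2, -0.3]
width: 0.662
```

```bash
python3 - <<'E'
from h import *
p=arm.get_image("top");W=world(p)
np.savez("top1.npz",W=W,**{k:p[k] for k in("img","depth","K","k1","rvec","tvec")})
c=blob(p,(170,120,60),(180,255,255),(225,130,325,235));m=c.mean(0);print("red",m,plane(p,[m],.125))
s=arm.observe();print(s["force"],s["position"])
# view pose over the tee
go([.50,.27,.22],-34.4+90); go([.45,.30,.22],-34.4+90)
E
```

```text
Traceback (most recent call last):
AttributeError: 'NoneType' object has no attribute 'mean'
```

```bash
python3 - <<'E'
from h import *
go([.545,.247,.22],55.6)
E
```

```text
move [ 203.5 -166.1    0.4] [ 0.0028 -0.0005  0.1108] from [ 0.5959 -0.0108  0.2208] t 8.9 F [-0.02  0.27 -0.39] w 0.703
```

Request:
play_rows(
  motion=[
    [1, 204, -166, 0, 0, 0, 0.11],
    [1, 204, -166, 0, 0, 0, 0.11],
    [1, 204, -166, 0, 0, 0, 0.11],
    [1, 204, -166, 0, 0, 0, 0.11],
    [1, 204, -166, 0, 0, 0, 0.11],
    [1, 204, -166, 0, 0, 0, 0.11],
    [1, 204, -166, 0, 0, 0, 0.11],
    [1, 204, -166, 0, 0, 0, 0.11],
    [1, 204, -166, 0, 0, 0, 0.11],
  ],
)

```text
clock: 9.8
position: [0.5459, 0.2449, 0.2201]
ee_rot: [2.778, 1.461, 0.002]
force: [0.4, -0.3, 0.3]
width: 1.0
```

```bash
python3 - <<'E'
from h import *
go([.545,.247,.22],55.6)
p=arm.get_image("wrist");W=world(p)
np.savez("w3.npz",W=W,**{k:p[k] for k in("img","depth","K","k1","rvec","tvec")})
cv2.imwrite("pics/w3.png",cv2.resize(p["img"],(560,420)))
for r in arm.look_for(p,"tee_center")[:3]: print(r["score"],(np.array(r["box"])*[560,420,560,420]).astype(int))
near=(abs(W[...,0]-.495)<.08)&(abs(W[...,1]-.281)<.08)
for lo,hi in((.004,.014),(.047,.06)):
    q=W[near&(W[...,2]>lo)&(W[...,2]<hi)];q=q[np.linalg.norm(q[:,:2]-np.median(q[:,:2],0),axis=1)<.07]
    r=cv2.minAreaRect((q[:,:2]*1000).astype(np.float32));print(lo,len(q),np.round(r[0],1),np.round(r[1],1),round(r[2],2),np.median(q,0).round(4))
E
```

```text
move [ 1.3 -1.9  0.1] [ 0.0033  0.0005 -0.0023] from [0.5459 0.2449 0.2201] t 9.8 F [ 0.37 -0.26  0.33] w 1.0
0.72 [ 42   0 143  97]
0.71 [249  66  56  92]
0.7 [337   1  79  41]
0.004 4144 [493.1 285.1] [56.1 89.7] 56.4 [0.4914 0.286  0.0074]
0.047 795 [492.9 285.1] [ 7.8 79.5] 56.7 [0.4905 0.2864 0.0523]
```

View pics/w3.png

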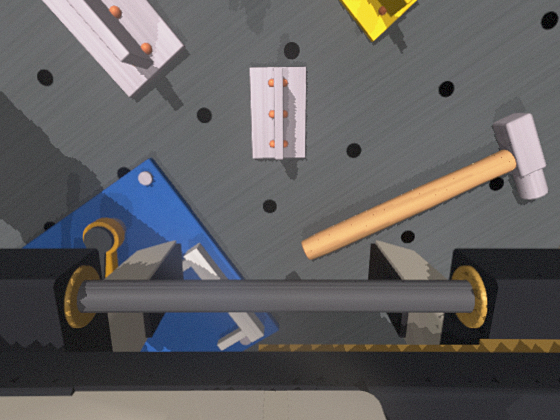

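```bash
python3 - <<'E'
from h import *
go([.5147,.2707,.024],56.5)
E
```

```text
move [  3.2 -40.8 196.3] [ 0.0031 -0.0003 -0.0178] from [0.5459 0.2453 0.2204] t 9.9 F [-0.34  0.22 -0.59] w 0.998
```

Request:
play_rows(
  motion=[
    [1, 3.2, -40.8, 40, 0.003, 0, -0.018],
    [1, 3.2, -40.8, 85, 0.003, 0, -0.018],
    [1, 3.2, -40.8, 125, 0.003, 0, -0.018],
    [0.2, 3.2, -40.8, 155, 0.003, 0, -0.018],
    [0.0, 3.2, -40.8, 175, 0.003, 0, -0.018],
    [-0.2, 3.2, -40.8, 190, 0.003, 0, -0.018],
    [-0.4, 3.2, -40.8, 196.3, 0.003, 0, -0.018],
    [-0.5, 3.2, -40.8, 196.3, 0.003, 0, -0.018],
    [-0.5, 3.2, -40.8, 196.3, 0.003, 0, -0.018],
    [-0.5, 3.2, -40.8, 196.3, 0.003, 0, -0.018],
  ],
  force=60,
)

```text
clock: 10.9
position: [0.5154, 0.2711, 0.0251]
ee_rot: [-2.767, -1.487, -0.003]
force: [-0.2, -0.4, 0.5]
width: 0.439
```

```bash
python3 - <<'E'
from h import *
go([.5147,.2707,.024],56.5)
E
```

```text
move [-0.7 -0.4  1.1] [ 0.0009 -0.002   0.    ] from [0.5154 0.2711 0.0251] t 10.9 F [-0.15 -0.42  0.52] w 0.439
```

Request:
play_rows(
  motion=[
    [-1, -0.7, 0, 1, 0, -0.002, 0],
    [-1, -0.7, 0, 1, 0, -0.002, 0],
    [-1, -0.7, 0, 1, 0, -0.002, 0],
    [-1, -0.7, 0, 1, 0, -0.002, 0],
    [-1, -0.7, 0, 1, 0, -0.002, 0],
    [-1, -0.7, 0, 1, 0, -0.002, 0],
    [-1, -0.7, 0, 1, 0, -0.002, 0],
  ],
)

```text
clock: 11.6
position: [0.515, 0.2704, 0.0242]
ee_rot: [2.767, 1.487, 0.0]
force: [-1.4, -1.0, 3.4]
width: 0.083
```

Request:
play_rows(
  motion=[
    [-1, 0, 0, -10, 0, 0, 0],
    [-1, 0, 0, -30, 0, 0, 0],
    [-1, 0, 0, -60, 0, 0, 0],
    [-1, 0, 0, -90, 0, 0, 0],
    [-1, 0, 0, -110, 0, 0, 0],
    [-1, 0, 0, -110, 0, 0, 0],
  ],
)

```text
clock: 12.2
position: [0.5164, 0.2713, 0.137]
ee_rot: [2.767, 1.487, 0.008]
force: [0.0, -0.4, -4.6]
width: 0.086
```

```bash
python3 - <<'E'
from h import *
def wr(f,yaw=-.0155,o=(.6208,.0652)):
    c,s=np.cos(yaw),np.sin(yaw);return np.array([c*f[0]-s*f[1]+o[0],s*f[0]+c*f[1]+o[1]])
print(wr([.026,.018]))
go([*wr([.026,.018]),.14],89.1)
p=arm.get_image("wrist");W=world(p)
q=W[190:260,200:360].reshape(-1,3)
cv2.imwrite("pics/w4.png",p["img"])
E
```

```text
[0.64707587 0.08279485]
move [-85.  213.   -2.8] [ 0.0038 -0.0035 -0.569 ] from [0.5164 0.2713 0.137 ] t 12.2 F [ 0.01 -0.42 -4.61] w 0.086
```

View pics/w4.png

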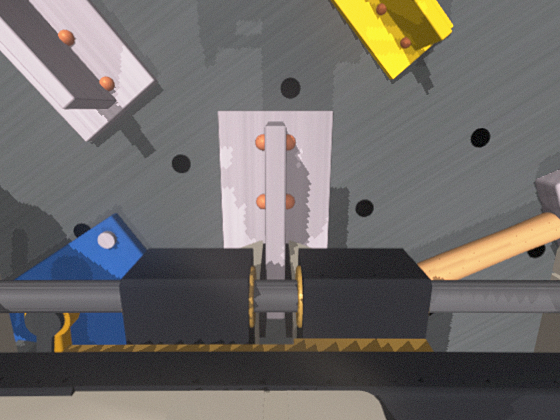

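Request:
play_rows(
  motion=[
    [-1, -12, 30, -3, 0.004, -0.003, -0.08],
    [-1, -24, 61, -3, 0.004, -0.003, -0.16],
    [-1, -37, 91, -3, 0.004, -0.003, -0.25],
    [-1, -49, 122, -3, 0.004, -0.003, -0.33],
    [-1, -61, 152, -3, 0.004, -0.003, -0.41],
    [-1, -73, 183, -3, 0.004, -0.003, -0.49],
    [-1, -81, 203, -3, 0.004, -0.003, -0.54],
    [-1, -85, 213, -3, 0.004, -0.003, -0.569],
    [-1, -85, 213, -3, 0.004, -0.003, -0.569],
    [-1, -85, 213, -3, 0.004, -0.003, -0.569],
  ],
)

```text
clock: 13.25
position: [0.6449, 0.0829, 0.1366]
ee_rot: [-2.237, -2.201, 0.006]
force: [0.3, 0.5, -4.8]
width: 0.086
```

```bash
python3 - <<'E'
from h import *
go([.6471,.0838,.14],89.1)
s=arm.observe();A=R.from_rotvec(s["ee_rot"])
p=arm.get_image("wrist");W=world(p)
np.savez("w5.npz",W=W,**{k:p[k] for k in("img","depth","K","k1","rvec","tvec")})
cv2.imwrite("pics/w5.png",p["img"])
T=A.inv().apply((W-s["position"]).reshape(-1,3)).reshape(W.shape)
m=np.nan_to_num(p["depth"])>0
web=T[(abs(T[...,0])<.006)&(T[...,1]<-.02)&(T[...,1]>-.09)&(T[...,2]>-.045)&(T[...,2]<-.015)]
print("web y",np.percentile(web[:,1],[0,1,50,100]),"x",np.median(web[:,0]),"slope",np.polyfit(web[:,1],web[:,2],1),np.polyfit(web[:,1],web[:,0],1))
pl=T[(abs(T[...,0])<.035)&(T[...,1]<-.02)&(T[...,1]>-.09)&(T[...,2]>.005)&(T[...,2]<.03)]
print("plate y",np.percentile(pl[:,1],[0,1,50]),"x",np.percentile(pl[:,0],[1,99]),"z",np.polyfit(pl[:,1],pl[:,2],1))
E
```

```text
move [ 0.9  2.1 -3.4] [-0.005   0.0007 -0.0008] from [0.6449 0.0829 0.1366] t 13.25 F [ 0.34  0.48 -4.83] w 0.086
web y [-0.06621619 -0.06606001 -0.04514427 -0.02001016] x 2.8623483206056944e-05 slope [-0.00677751 -0.02831477] [0.00078344 0.00018985]
plate y [-0.07110945 -0.07108097 -0.04796555] x [-0.02712271  0.02759097] z [-0.00506454  0.01646408]
```

View pics/w5.png

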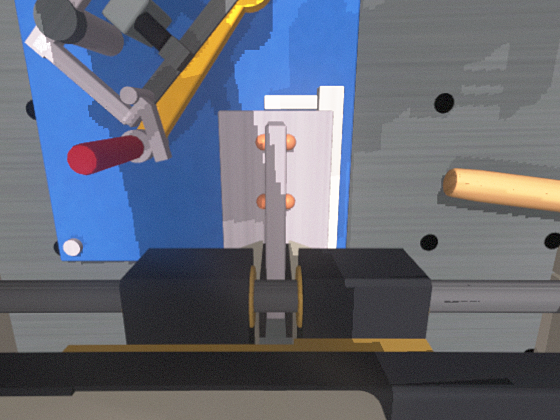

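```bash
python3 - <<'E'
from h import *
p=dict(np.load("w5.npz"));W=p["W"]
f=W[(W[...,2]>.026)&(W[...,2]<.034)&(W[...,1]>.09)&(W[...,1]<.16)&(W[...,0]>.5)&(W[...,0]<.70)]
for x0 in np.arange(.55,.69,.02):
    q=f[abs(f[:,0]-x0)<.008]
    if len(q)>10: print("fence",round(x0,2),len(q),np.percentile(q[:,1],[2,98]).round(4))
print("fence x",np.percentile(f[:,0],[1,99]))
l=W[(W[...,2]>.019)&(W[...,2]<.025)&(W[...,1]>.08)&(W[...,1]<.11)&(W[...,0]>.54)&(W[...,0]<.59)]
print("lug",len(l),np.percentile(l[:,0],[2,50,98]).round(4),np.percentile(l[:,1],[2,98]).round(4))
h=W[(W[...,2]>.12)&(W[...,2]<.13)&(W[...,1]<.02)&(W[...,0]>.55)];print("handle",np.median(h,0),len(h))
E
```

```text
fence 0.55 24 [0.117  0.1328]
fence 0.57 481 [0.1161 0.1334]
fence 0.59 204 [0.1266 0.1332]
fence 0.61 195 [0.1261 0.1329]
fence 0.63 180 [0.1257 0.1327]
fence 0.65 174 [0.1255 0.1324]
fence 0.67 164 [0.1251 0.1318]
fence x [0.55783104 0.6804281 ]
lug 555 [0.563  0.5678 0.5725] [0.0804 0.1095]
handle [ 0.59531851 -0.00927951  0.1238494 ] 846
```

Request:
play_rows(
  motion=[
    [-1, 0.9, 2.1, 0, -0.005, 0.001, 0],
    [-1, 0.9, 2.1, 20, -0.005, 0.001, 0],
    [-1, 0.9, 2.1, 45, -0.005, 0.001, 0],
    [-1, 0.9, 2.1, 65, -0.005, 0.001, 0],
    [-1, 0.9, 2.1, 80, -0.005, 0.001, 0],
    [-1, 0.9, 2.1, 90, -0.005, 0.001, 0],
    [-1, 0.9, 2.1, 94, -0.005, 0.001, 0],
    [-1, 0.9, 2.1, 94, -0.005, 0.001, 0],
  ],
)

```text
clock: 14.1
position: [0.6466, 0.0847, 0.0428]
ee_rot: [-2.238, -2.204, -0.001]
force: [0.5, -0.6, -4.3]
width: 0.085
```

```bash
python3 - <<'E'
from h import *
go([.6471,.0838,.0365],89.1)
E
```

```text
move [-0.9  0.5  6.3] [ 0.0002 -0.0006  0.0005] from [0.6466 0.0847 0.0428] t 14.1 F [ 0.47 -0.58 -4.29] w 0.085
```

Request:
play_rows(
  motion=[
    [-1, -0.9, 0.5, 2, 0, 0, 0],
    [-1, -0.9, 0.5, 4, 0, 0, 0],
    [-1, -0.9, 0.5, 6, 0, 0, 0],
    [-1, -0.9, 0.5, 6.5, 0, 0, 0],
    [-1, -0.9, 0.5, 6.5, 0, 0, 0],
  ],
)

```text
clock: 14.6
position: [0.6471, 0.0838, 0.0364]
ee_rot: [-2.238, -2.204, -0.001]
force: [-1.1, -0.1, -4.5]
width: 0.085
```

```bash
python3 - <<'E'
from h import *
go([.6471,.0838,.0365],89.1)
E
```

```text
move [-0.  -0.  -0.1] [ 0.0003 -0.0007  0.0005] from [0.6471 0.0838 0.0364] t 14.6 F [-1.07 -0.09 -4.54] w 0.085
```

Request:
play_rows(
  motion=[
    [-1, 0, 0, 0.7, 0, 0, 0],
    [-1, 0, 0, 1.2, 0, 0, 0],
    [-1, 0, 0, 1.2, 0, 0, 0],
  ],
)

```text
clock: 14.9
position: [0.6472, 0.0838, 0.0362]
ee_rot: [-2.238, -2.204, -0.002]
force: [-3.2, -0.2, 5.5]
width: 0.087
```

Contact is made (Fz +5.5). I'll open half-way and lift.

Request:
play_rows(
  motion=[
    [-0.85, 0, 0, 0, 0, 0, 0],
    [-0.6, 0, 0, 0, 0, 0, 0],
    [-0.4, 0, 0, 0, 0, 0, 0],
    [-0.4, 0, 0, 0, 0, 0, 0],
    [-0.4, 0, 0, 0, 0, 0, 0],
    [-0.4, 0, 0, -15, 0, 0, 0],
    [-0.4, 0, 0, -40, 0, 0, 0],
    [-0.4, 0, 0, -80, 0, 0, 0],
    [-0.4, 0, 0, -110, 0, 0, 0],
    [-0.4, 0, 0, -110, 0, 0, 0],
  ],
)

```text
clock: 15.9
position: [0.6502, 0.0839, 0.1524]
ee_rot: [2.235, 2.201, 0.014]
force: [0.2, 0.2, 0.1]
width: 0.3
```

```bash
python3 - <<'E'
from h import *
go([.66,.0838,.2],89.1)
p=arm.get_image("wrist");W=world(p)
np.savez("w6.npz",W=W,**{k:p[k] for k in("img","depth","K","k1","rvec","tvec")})
near=(W[...,0]>.56)&(W[...,0]<.68)&(W[...,1]>.045)&(W[...,1]<.113)
for lo,hi in((.0175,.0225),(.058,.07)):
    q=W[near&(W[...,2]>lo)&(W[...,2]<hi)]
    r=cv2.minAreaRect((q[:,:2]*1000).astype(np.float32));print(lo,len(q),np.round(r[0],1),np.round(r[1],1),round(r[2],2),np.median(q,0).round(4),np.percentile(q[:,0],[0,100]),np.percentile(q[:,1],[1,99]))
h=W[(W[...,2]>.12)&(W[...,2]<.13)&(W[...,1]<.02)&(W[...,0]>.55)];print("handle",np.median(h,0),len(h))
t=W[(W[...,2]>.11)&(W[...,2]<.12)&(W[...,0]<.5)&(W[...,1]<.03)];print("trig",np.median(t,0),len(t))
cv2.imwrite("pics/w6.png",p["img"])
E
```

```text
move [  0.2  10.2 -47.5] [ 0.0094 -0.0029  0.0002] from [0.6502 0.0839 0.1524] t 15.9 F [0.19 0.24 0.07] w 0.3
0.0175 6888 [621.2  85. ] [ 56.6 117.1] 89.47 [0.6153 0.0902 0.0195] [0.56265385 0.67996446] [0.05732032 0.11226081]
0.058 1216 [620.9  84.4] [ 7.4 78.8] 89.35 [0.619  0.0846 0.0643] [0.58150551 0.660333  ] [0.08047375 0.08848516]
handle [ 0.59528179 -0.00932064  0.1238734 ] 729
trig [nan nan nan] 0
  return _methods._mean(a, axis=axis, dtype=dtype,
  ret = um.true_divide(
```

View pics/w6.png

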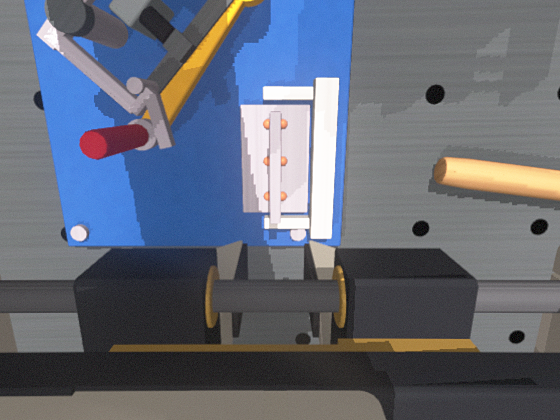

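The T is seated in the nest (web at cols 270–281, between the lugs) and the arm is still cocked. Next I move beside the trigger.

```bash
python3 - <<'E'
from h import *
go([.4524,-.0235,.19],46.1)
print(np.round(arm.observe()["joints"],2))
E
```

```text
move [-110.3 -194.5  -41.7] [ 0.0049 -0.0045  0.7508] from [0.6489 0.0839 0.1498] t 15.95 F [ 0.03 -0.5  -0.22] w 0.299
[-0.36  0.55  0.23  1.61 -0.14  1.    1.47]
```

Request:
play_rows(
  motion=[
    [-1, 0, 0, -40, 0, 0, 0],
    [-1, -22, -40, -42, 0, 0, 0.15],
    [-1, -44, -80, -42, 0, 0, 0.3],
    [-1, -66, -120, -42, 0, 0, 0.45],
    [-1, -88, -160, -42, 0, 0, 0.6],
    [-1, -105, -185, -42, 0, 0, 0.75],
    [-1, -110, -194.5, -42, 0.005, -0.004, 0.75],
    [-1, -110, -194.5, -42, 0.005, -0.004, 0.75],
    [-1, -110, -194.5, -42, 0.005, -0.004, 0.75],
  ],
)

```text
clock: 16.85
position: [0.4535, -0.0224, 0.1905]
ee_rot: [-2.888, -1.235, -0.002]
force: [0.3, -0.2, 0.2]
width: 0.007
```

```bash
python3 - <<'E'
from h import *
go([.4524,-.0235,.085],46.1)
p=arm.get_image("wrist");W=world(p)
t=W[(W[...,2]>.108)&(W[...,2]<.12)&(W[...,0]<.51)&(W[...,1]<.04)&(W[...,0]>.44)&(W[...,1]>-.03)];print("trig",np.nanmedian(t,0),len(t))
p=arm.get_image("top");c=blob(p,(5,130,120),(16,255,255),(270,195,295,220));print(None if c is None else (c.mean(0),plane(p,[c.mean(0)],.115)))
E
```

```text
move [-1.600e+00 -1.000e-01  1.055e+02] [ 0.0003 -0.0011  0.0037] from [ 0.4535 -0.0224  0.1905] t 16.85 F [ 0.33 -0.17  0.2 ] w 0.007
trig [0.47729537 0.00379    0.11401609] 316
None
```

Request:
play_rows(
  motion=[
    [-1, -2, 0, 30, 0, 0, 0],
    [-1, -2, 0, 60, 0, 0, 0],
    [-1, -2, 0, 85, 0, 0, 0],
    [-1, -2, 0, 100, 0, 0, 0],
    [-1, -2, 0, 105, 0, 0, 0],
    [-1, -2, 0, 105, 0, 0, 0],
  ],
)

```text
clock: 17.55
position: [0.4526, -0.0237, 0.0847]
ee_rot: [-2.888, -1.236, 0.001]
force: [-0.0, -0.6, 1.4]
width: 0.005
```

Request:
play_rows(
  motion=[
    [-1, 2, 0, 0, 0, 0, 0],
    [-1, 4, 0, 0, 0, 0, 0],
    [-1, 6, 0, 0, 0, 0, 0],
    [-1, 8, 0, 0, 0, 0, 0],
    [-1, 8, 0, 0, 0, 0, 0],
  ],
)

```text
clock: 18.05
position: [0.4586, -0.0175, 0.085]
ee_rot: [2.888, 1.237, 0.0]
force: [-0.1, -0.5, -0.4]
width: 0.002
```

Request:
play_rows(
  motion=[
    [-1, 1, 0, 0, 0, 0, 0],
    [-1, 2, 0, 0, 0, 0, 0],
    [-1, 3, 0, 0, 0, 0, 0],
    [-1, 4, 0, 0, 0, 0, 0],
    [-1, 5, 0, 0, 0, 0, 0],
  ],
)

```text
clock: 18.55
position: [0.4613, -0.0145, 0.0848]
ee_rot: [2.888, 1.236, -0.002]
force: [-4.7, -4.3, 4.0]
width: 0.004
```

Request:
play_rows(
  motion=[
    [-1, 1, 0, 0, 0, 0, 0],
    [-1, 2, 0, 0, 0, 0, 0],
    [-1, 3, 0, 0, 0, 0, 0],
  ],
)

```text
clock: 18.85
position: [0.4616, -0.0139, 0.0847]
ee_rot: [-2.889, -1.234, 0.007]
force: [-9.2, -7.5, 8.8]
width: 0.006
```

```bash
python3 - <<'E'
from h import *
s=arm.observe();print({k:np.round(s[k],3) for k in("position","force","ft_torque","ee_rot","joints","clock")})
p=arm.get_image("wrist");W=world(p)
h=W[(W[...,2]>.12)&(W[...,2]<.13)&(W[...,1]<.1)&(W[...,0]>.55)];print("handle",np.nanmedian(h,0),len(h))
q=arm.get_image("side")
a=cv2.resize(q["img"][150:290,220:400],(400,311),interpolation=cv2.INTER_CUBIC);b=cv2.resize(p["img"],(400,300))
cv2.imwrite("pics/c7.png",np.hstack([a,np.vstack([b,np.zeros((11,400,3),np.uint8)])]))
E
```

```text
{'position': array([ 0.462, -0.014,  0.085]), 'force': array([-9.16 , -7.455,  8.79 ]), 'ft_torque': array([-1.52 ,  1.452, -0.011]), 'ee_rot': array([-2.889, -1.234,  0.007]), 'joints': array([-0.393,  0.377,  0.393,  2.143, -0.228,  0.665,  0.963]), 'clock': np.float64(18.85)}
handle [nan nan nan] 0
  return np.nanmean(a, axis, out=out, keepdims=keepdims)
```

View pics/c7.png

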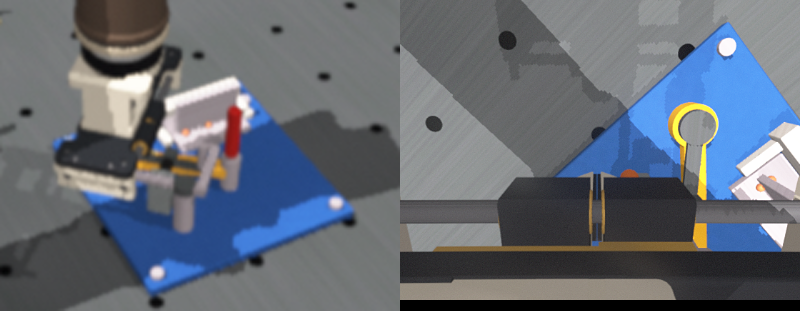

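The finger's sloped back is bearing on the trigger's top edge, which explains the upward force. I'll back off and push with the flat finger side instead.

Request:
play_rows(
  motion=[
    [-1, -3, 0, 0, 0, 0, 0],
    [-1, -8, 0, 0, 0, 0, 0],
    [-1, -18, 0, 0, 0, 0, 0],
    [-1, -18, 0, -25, 0, 0, 0],
    [-1, -18, 0, -60, 0, 0, 0.1],
    [-1, -18, 0, -80, 0, 0, 0.24],
    [-1, -18, 0, -80, 0, 0, 0.39],
    [-1, -18, 0, -80, 0, 0, 0.54],
    [-1, -18, 0, -80, 0, 0, 0.69],
    [-1, -18, 0, -80, 0, 0, 0.84],
  ],
)

```text
clock: 19.95
position: [0.4491, -0.0269, 0.1648]
ee_rot: [3.14, -0.062, -0.006]
force: [0.1, -0.1, -1.2]
width: 0.007
```

```bash
python3 - <<'E'
from h import *
p=np.array([.477,.004])-.029*np.array([.693,.721])
go([*p,.165],-44)
print(p)
E
```

```text
move [  7.4 -10.3  -0.2] [0.0028 0.0032 0.7287] from [ 0.4491 -0.0269  0.1648] t 19.95 F [ 0.13 -0.13 -1.18] w 0.007
[ 0.456903 -0.016909]
```

Request:
play_rows(
  motion=[
    [-1, 7, -10, 0, 0, 0, 0.15],
    [-1, 7, -10, 0, 0, 0, 0.3],
    [-1, 7, -10, 0, 0, 0, 0.45],
    [-1, 7, -10, 0, 0, 0, 0.6],
    [-1, 7, -10, 0, 0.003, 0.003, 0.728],
    [-1, 7, -10, 0, 0.003, 0.003, 0.728],
    [-1, 7, -10, 0, 0.003, 0.003, 0.728],
  ],
)

```text
clock: 20.65
position: [0.4563, -0.0173, 0.1647]
ee_rot: [-2.915, 1.17, 0.001]
force: [-0.6, -0.6, -0.0]
width: -0.001
```

```bash
python3 - <<'E'
from h import *
go([.4569,-.0169,.088],-44)
p=arm.get_image("wrist");W=world(p)
t=W[(W[...,2]>.108)&(W[...,2]<.12)&(W[...,0]<.51)&(W[...,1]<.04)&(W[...,0]>.44)&(W[...,1]>-.03)];print("trig",np.nanmedian(t,0),len(t))
h=W[(W[...,2]>.12)&(W[...,2]<.13)&(W[...,1]<.1)&(W[...,0]>.55)];print("handle",np.nanmedian(h,0),len(h))
E
```

```text
move [ 0.2 -0.7 76.7] [-0.0001  0.0004  0.0048] from [ 0.4563 -0.0173  0.1647] t 20.65 F [-0.62 -0.55 -0.01] w -0.001
trig [0.47946986 0.00389657 0.11399856] 412
handle [ 0.59459514 -0.01012735  0.12393957] 811
```

Request:
play_rows(
  motion=[
    [-1, 0, 0, 30, 0, 0, 0],
    [-1, 0, 0, 55, 0, 0, 0],
    [-1, 0, 0, 72, 0, 0, 0],
    [-1, 0, 0, 77, 0, 0, 0],
    [-1, 0, 0, 77, 0, 0, 0],
  ],
)

```text
clock: 21.2
position: [0.456, -0.0176, 0.0875]
ee_rot: [2.916, -1.169, -0.002]
force: [0.4, 0.0, -0.1]
width: 0.01
```

Request:
play_rows(
  motion=[
    [-1, 0, -3, 0, 0, 0, 0],
    [-1, 0, -6, 0, 0, 0, 0],
    [-1, 0, -9, 0, 0, 0, 0],
    [-1, 0, -11, 0, 0, 0, 0],
    [-1, 0, -11, 0, 0, 0, 0],
  ],
)

```text
clock: 21.7
position: [0.464, -0.0091, 0.0877]
ee_rot: [-2.917, 1.167, 0.001]
force: [0.3, 0.2, -0.2]
width: 0.003
```

Request:
play_rows(
  motion=[
    [-1, 0, -1, 0, 0, 0, 0],
    [-1, 0, -2, 0, 0, 0, 0],
    [-1, 0, -3, 0, 0, 0, 0],
    [-1, 0, -4, 0, 0, 0, 0],
  ],
)

```text
clock: 22.1
position: [0.4652, -0.0075, 0.0875]
ee_rot: [2.914, -1.169, -0.005]
force: [-7.8, -6.5, 7.0]
width: 0.004
```

Request:
play_rows(
  motion=[
    [-1, 0, -1, 0, 0, 0, 0],
    [-1, 0, -1, 0, 0, 0, 0],
  ],
)

```text
clock: 22.3
position: [0.4649, -0.0079, 0.0874]
ee_rot: [2.912, -1.17, -0.006]
force: [-3.7, -4.5, 3.6]
width: 0.005
```

```bash
python3 - <<'E'
from h import *
go([.4569,-.0169,.088],-44)
p=arm.get_image("wrist");W=world(p)
t=W[(W[...,2]>.108)&(W[...,2]<.12)&(W[...,0]<.51)&(W[...,1]<.04)&(W[...,0]>.44)&(W[...,1]>-.03)];print("trig",np.nanmedian(t,0),len(t))
h=W[(W[...,2]>.12)&(W[...,2]<.13)&(W[...,1]<.1)&(W[...,0]>.55)];print("handle",np.nanmedian(h,0),len(h))
print(arm.observe()["ft_torque"])
cv2.imwrite("pics/c8.png",p["img"])
E
```

```text
move [ 0.5 12.1 -0.6] [0.0045 0.0026 0.0038] from [ 0.4649 -0.0079  0.0874] t 22.3 F [-3.7  -4.48  3.59] w 0.005
trig [0.47844387 0.0042123  0.11398553] 947
handle [ 0.58965118 -0.00664211  0.12228818] 518
[-1.01283532  0.90005887  0.0046768 ]
```

View pics/c8.png

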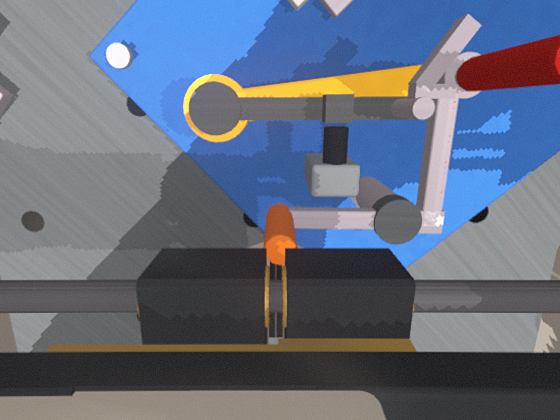

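Request:
play_rows(
  motion=[
    [-1, 0, -1, -1, 0.004, 0.002, 0],
    [-1, 0, -2, -1, 0.004, 0.002, 0],
    [-1, 0, -3, -1, 0.004, 0.002, 0],
    [-1, 0, -3, -1, 0.004, 0.002, 0],
  ],
)

```text
clock: 22.75
position: [0.4653, -0.0072, 0.088]
ee_rot: [2.912, -1.173, -0.005]
force: [-6.6, -7.8, 1.8]
width: 0.005
```

```bash
python3 - <<'E'
from h import *
go([.4569,-.0169,.088],-44)
E
```

```text
move [ 0.7 12.8  0. ] [0.0035 0.0017 0.0022] from [ 0.4653 -0.0072  0.088 ] t 22.75 F [-6.57 -7.84  1.8 ] w 0.005
```

Request:
play_rows(
  motion=[
    [-1, 0, -2.2, -0.7, 0.003, 0.001, 0],
    [-1, 0, -2.8, -0.7, 0.003, 0.001, 0],
    [-1, 0, -3.4, -0.7, 0.003, 0.001, 0],
  ],
)

```text
clock: 23.05
position: [0.4656, -0.0066, 0.0881]
ee_rot: [2.91, -1.175, -0.005]
force: [-5.7, -8.4, -0.6]
width: 0.003
```

```bash
python3 - <<'E'
from h import *
go([.4569,-.0169,.088],-44)
p=arm.get_image("wrist");W=world(p)
h=W[(W[...,2]>.12)&(W[...,2]<.13)&(W[...,1]<.1)&(W[...,0]>.55)];print("handle",np.nanmedian(h,0),len(h))
E
```

```text
move [ 0.9 13.4  0.1] [0.0042 0.0018 0.0003] from [ 0.4656 -0.0066  0.0881] t 23.05 F [-5.71 -8.39 -0.57] w 0.003
handle [ 0.58995546 -0.00678264  0.12244302] 616
```

Request:
play_rows(
  motion=[
    [-1, 0, -2.5, -0.2, 0.004, 0.001, 0],
    [-1, 0, -3, -0.2, 0.004, 0.001, 0],
    [-1, 0, -3.5, -0.2, 0.004, 0.001, 0],
    [-1, 0, -4, -0.2, 0.004, 0.001, 0],
  ],
)

```text
clock: 23.5
position: [0.4667, -0.0054, 0.088]
ee_rot: [2.91, -1.178, -0.005]
force: [-6.2, -7.8, 3.4]
width: 0.003
```

```bash
python3 - <<'E'
from h import *
go([.4569,-.0169,.088],-44)
E
```

```text
move [ 1.  15.1 -0. ] [ 0.0031  0.0019 -0.0016] from [ 0.4667 -0.0054  0.088 ] t 23.5 F [-6.22 -7.84  3.36] w 0.003
```

Request:
play_rows(
  motion=[
    [-1, 0, -2.7, -0.5, 0.003, 0.002, 0],
    [-1, 0, -3.2, -0.5, 0.003, 0.002, 0],
    [-1, 0, -3.8, -0.5, 0.003, 0.002, 0],
    [-1, 0, -4.3, -0.5, 0.003, 0.002, 0],
  ],
)

```text
clock: 23.9
position: [0.4697, -0.0023, 0.0883]
ee_rot: [2.912, -1.179, -0.0]
force: [-1.0, -1.7, -1.6]
width: 0.004
```

Request:
play_rows(
  motion=[
    [-1, 0, -2.7, -0.5, 0.003, 0.002, 0],
    [-1, 0, -3.2, -0.5, 0.003, 0.002, 0],
    [-1, 0, -3.8, -0.5, 0.003, 0.002, 0],
  ],
)

```text
clock: 24.2
position: [0.4723, 0.0005, 0.0888]
ee_rot: [-2.91, 1.179, -0.005]
force: [-1.7, -3.0, -1.9]
width: 0.002
```

```bash
python3 - <<'E'
from h import *
go([.4569,-.0169,.088],-44)
p=arm.get_image("wrist");W=world(p)
h=W[(W[...,2]>.12)&(W[...,2]<.13)&(W[...,1]<.1)&(W[...,0]>.55)];print("handle",np.nanmedian(h,0),len(h))
E
```

```text
move [ 1.  23.2  0.8] [-0.0026 -0.0021 -0.0017] from [0.4723 0.0005 0.0888] t 24.2 F [-1.69 -2.97 -1.9 ] w 0.002
handle [nan nan nan] 0
  return np.nanmean(a, axis, out=out, keepdims=keepdims)
```

Tripped: the force has dropped and the handle has left that spot. I'll back off, lift, and go to a viewpoint.

Request:
play_rows(
  motion=[
    [-1, 0, 5, 0, 0, 0, 0],
    [-1, 0, 12, 0, 0, 0, 0],
    [-1, 0, 22, 0, 0, 0, 0],
    [-1, 0, 30, -20, 0, 0, 0],
    [-1, 0, 30, -60, 0, 0, 0],
    [-1, 0, 30, -110, 0, 0, 0],
    [-1, 0, 30, -160, 0, 0, 0],
    [-1, 0, 30, -170, 0, 0, 0],
    [-1, 0, 30, -170, 0, 0, 0],
  ],
)

```text
clock: 25.15
position: [0.4519, -0.021, 0.2604]
ee_rot: [-2.907, 1.176, -0.009]
force: [0.3, 0.1, -0.6]
width: 0.008
```

```bash
python3 - <<'E'
from h import *
go([.4569,-.0169,.25],-44)
p=arm.get_image("wrist");W=world(p)
cv2.imwrite("pics/c9.png",p["img"])
h=W[(W[...,2]>.118)&(W[...,2]<.13)&(W[...,0]>.56)&(W[...,0]<.68)&(W[...,1]>-.05)&(W[...,1]<.1)];print("handle",np.nanmedian(h,0),len(h))
near=(W[...,0]>.565)&(W[...,0]<.675)&(W[...,1]>.05)&(W[...,1]<.12)
for lo,hi in((.0175,.0225),(.058,.0685)):
    q=W[near&(W[...,2]>lo)&(W[...,2]<hi)]
    if len(q)<30: continue
    r=cv2.minAreaRect((q[:,:2]*1000).astype(np.float32));print(lo,len(q),np.round(r[0],1),np.round(r[1],1),round(r[2],2),np.median(q,0).round(4),np.percentile(q[:,0],[1,99]),np.percentile(q[:,1],[1,99]))
E
```

```text
move [ 0.7 -6.4 10.5] [-0.0077 -0.0032 -0.0011] from [ 0.4519 -0.021   0.2604] t 25.15 F [ 0.34  0.14 -0.58] w 0.008
handle [nan nan nan] 0
0.0175 1281 [585.9  78.4] [32.8 79.5] 46.22 [0.5849 0.0779 0.0198] [0.5653676  0.62199911] [0.0624361  0.11335329]
0.058 55 [596.6  69.6] [ 6.2 50.2] 43.89 [0.5831 0.084  0.0639] [0.58093636 0.61449259] [0.05032436 0.08879061]
  return np.nanmean(a, axis, out=out, keepdims=keepdims)
```

View pics/c9.png

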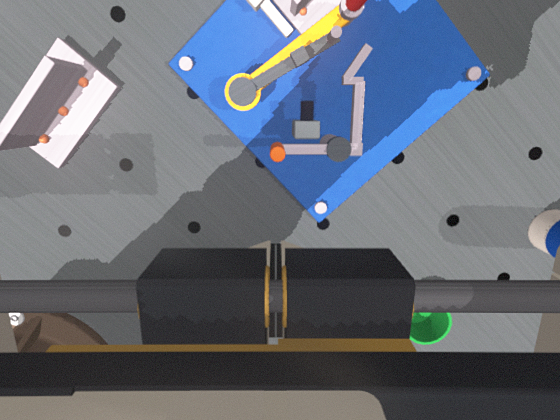

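Request:
play_rows(
  motion=[
    [-1, 14, -40, 0, 0, 0, 0],
    [-1, 28, -80, 0, 0, 0, 0],
    [-1, 42, -112, 0, 0, 0, 0],
    [-1, 42, -112, 0, 0, 0, 0],
    [-1, 42, -112, 0, 0, 0, 0],
    [-1, 42, -112, 0, 0, 0, 0],
  ],
)

```text
clock: 25.8
position: [0.5576, 0.0293, 0.2581]
ee_rot: [-2.909, 1.18, -0.002]
force: [-0.5, 0.2, 0.8]
width: 0.005
```

```bash
python3 - <<'E'
from h import *
p=arm.get_image("wrist");W=world(p);cv2.imwrite("pics/c10.png",p["img"])
h=W[(W[...,2]>.118)&(W[...,2]<.13)&(W[...,0]>.56)&(W[...,0]<.68)&(W[...,1]>-.05)&(W[...,1]<.1)]
hm=np.nanmedian(h,0);d=hm[:2]-[.4905,.0665];print("handle",hm,len(h),"q",-.0155-np.arctan2(d[1],d[0]))
near=(W[...,0]>.572)&(W[...,0]<.67)&(W[...,1]>.05)&(W[...,1]<.125)
q=W[near&(W[...,2]>.061)&(W[...,2]<.0685)&(W[...,1]>.075)]
r=cv2.minAreaRect((q[:,:2]*1000).astype(np.float32));print("web",len(q),np.round(r[0],1),np.round(r[1],1),round(r[2],2),np.median(q,0).round(4))
f=W[(W[...,2]>.026)&(W[...,2]<.034)&(W[...,1]>.1)&(W[...,1]<.15)&(W[...,0]>.55)&(W[...,0]<.69)]
for x in (.58,.62,.66):
    a=f[abs(f[:,0]-x)<.006];b=q[abs(q[:,0]-x)<.006];print(x,"fence",np.percentile(a[:,1],[2,98]).round(4),"web",np.percentile(b[:,1],[2,50,98]).round(4) if len(b) else None)
for n in("top","side"):
    t=arm.get_image(n)
    for k in("green_cup","spray_can","hammer"):
        for r in arm.look_for(t,k)[:1]: print(n,k,(np.array(r["box"])*[560,420,560,420]).astype(int))
E
```

```text
handle [0.62050792 0.04965981 0.12394789] 293 q 0.11331479890298442
web 722 [621.8  86.8] [ 8.  79.5] 89.44 [0.6226 0.0869 0.0643]
0.58 fence [0.1156 0.1328] web [0.0837 0.0871 0.0911]
0.62 fence [0.1149 0.1323] web [0.0835 0.0874 0.0908]
0.66 fence [0.1141 0.1318] web [0.0826 0.0865 0.0898]
top green_cup [367 208  15  15]
top spray_can [370 140  27  27]
top hammer [132 141  81  26]
side green_cup [319 323  29  27]
side spray_can [401 261  39  61]
side hammer [252 125  40  52]
```

View pics/c10.png

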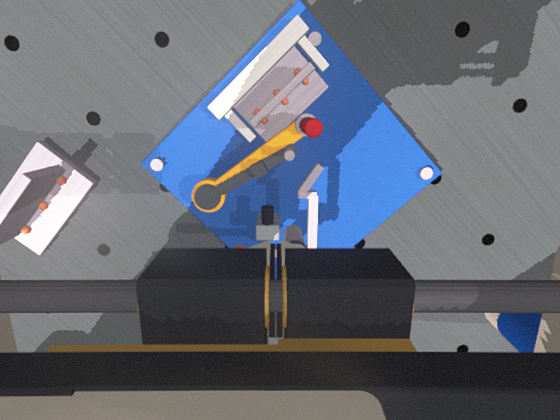

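```bash
python3 -c "
from h import *
print(arm.sign_off())"
```

```text
the job is handed in; nothing more can be done
None
```

The T-piece is clamped in the nest and the job is handed in at about 26 s of the 72 s allowed; sign-off gave no verdict.

- **Cocking the arm:** I drew it back by the red handle. The pull force dropped near q ≈ 0.62 and a picture showed the pin behind the sear hook. When I eased back, the arm held by itself. It never reached a buffer-like load at the handle.
- **Setting the T-piece:** I took the smaller grey one (plate measured 56 x 90 mm), set it in the nest and let go; the arm was still cocked.
- **Tripping:** My first push, with the sloped back of a finger, loaded the trigger with about 12 N level and 9 N upward (about 15 N in all). It did not trip, so I backed off. I then pushed with the flat finger side, and it tripped at about 10 N level, after roughly 5 to 7 mm.

**Last checks**
- Arm angle is about 0.113 rad, within 0.08 to 0.16.
- The web's middle is about 28 mm from the fence face and parallel to it within about 0.01 rad. It sits about 1 mm from the nest middle in x.
- The T-piece is flat: its top is at 64 mm, where 65 mm is expected.
- The gripper was clear above everything, and the cup, can and hammer show no movement in the pictures.

I did not measure the snap speed; I only saw that the arm had swung over. No last check failed or disagreed. I viewed 12 pictures, two over the budget.

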